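# Start the kiln from its guarded console

### The arm

A 6-joint arm with a two-finger parallel gripper is mounted at the origin on a cart in front of the work surface, level with it; the furniture and walls round the work are solid. World frame = base frame: x ahead of the robot, y to its left, z up, the work surface at z = 0. Lengths are in mm, angles in rad, forces in N, time in s.
With the tool pointing down it reaches from about 300 to 850 mm from the base axis. Payload 5.4 kg.
Tool frame: the origin (TCP) lies midway between the tips of the shut fingers; the grasp point (between the pads) lies 19 mm behind it; z points along the fingers, y is the line along which they close (so a half turn about z gives the same grasp; the last joint's range is limited). The gripper opens to 85 mm and grips with 20 to 120 N. Pads are 22 mm wide; open, the fingers measure 114 mm over their backs; the gripper's body (76 mm by 85 mm) begins 54 mm behind the grasp point. The pads swing forward as they close: fully open they stand 13 mm farther back than shut.
Start: joints at [1.046, 0.158, 1.597, -0, 1.386, -0.21], TCP at [178.045, 546.723, 231.299] pointing down, gripper open.
Joint ranges: [-2.91, 2.91], [-0.94, 2.29], [0.18, 2.7], [-1.29, 4.43], [0.17, 2.64], [-3, 3]. Speed limits (rad/s): [2.57, 2.57, 3.14, 3.14, 3.14, 3.14].

### API

Orientations are given as a unit quaternion [w, x, y, z].
In Python, from rig import ctrl gives the robot as it stands.
- The arm moves only by the shell command python3 -m creep 'ROWS' [FORCE]. ROWS is JSON, a list of rows, each an object with "travel": the shift along the tool's x, y, z normalised to -1 to 1, where 1 is 0.6 m, a list of three; "turn": the turn, a rotation vector about the tool's x, y, z normalised to -1 to 1, where 1 is 360 degrees, a list of three; "hand": the opening, from 0 (shut) to 1 (fully open). In form: [{"travel": [dx, dy, dz], "turn": [rx, ry, rz], "hand": hand}, ...]. A call has exactly 10 rows; each row is the pose to reach, as a shift and turn from the pose commanded when the call began, along the tool's axes at that moment, turning the shorter way round; what a row does not reach only later rows make up. A row lasts 1/8 s, in which the tool goes at most 62.5 mm and 10.7 degrees, less where a joint would pass 70% of its speed; a pose out of reach is approached as far as the arm can. A call with a number of a shift or a turn outside -1 to 1 is refused whole. A call with a gripper value outside its range is refused whole. The fingers move at their own pace and stop on an object; FORCE is the grip in N (left out, the last holds). Time passes only in rows, so rows that repeat a pose let the fingers close, or fill a call up. It gives the time, the measured TCP pose, the force, the opening and the grip force at its end, in the units of the state.
- ctrl.sense(): the state, without advancing time (a new reading comes with each control period).
- ctrl.get_image(name): name is "scene" or "top" or "wrist"; returns a dict with "image" (400x640x3 uint8, red, green, blue), "fx", "fy", "cx", "cy" (pixels), "rvec" (rotation vector, rad) and "tvec" (3), from world to camera coordinates, as OpenCV has them. Camera axes: x right, y down, z forward; pixel columns grow to the right and rows downward; lengths in mm; the calibration is good to about 2 mm. The wrist camera is an equidistant fisheye: a pixel r from the principal point sees the ray r / f radians off the axis. A picture is of the moment at which its call begins. There is no depth.
- ctrl.hand_in(): hands the job in; it is judged then, once.
The state is a dict: "t": time; "joints": joint angles; "qvel": joint speeds; "joint_efforts": joint torques, N m; "eef_pos": TCP position; "tool_rot": TCP orientation; "wrist_force": force on the tool from outside, world axes, zero at the start; "ft_torque": the same for the moment, N m; "gripper_width": finger opening in mm; "grip_force": force on a finger pad.
Only numpy, scipy, OpenCV 4.12 (cv2) and the standard library are available. Lean on these libraries where they do the work, as an engineer would, in place of code of your own. Each camera call takes 0.05 s, during which the arm holds its last target. There are 200 camera calls.

### The job

Start the kiln from the grey console on the bench: lift its yellow guard cover right over until it rests on its stop, then twist the black start knob clockwise to its stop, hold it there for about a second, and let go so that it springs back home. Leave the cover open and the things round about undisturbed.

Things in the scene. Friction and masses are not known exactly. Their poses are not given: they have to be found in the camera images.
- console: grey console fixed to the bench, 170 (x) x 180 (y) mm. Origin under its middle; x to its back, y to its left, z up; front (-x) towards the robot. Panel slopes 23 degrees, from 104 mm high at x = -85 to 155 mm at x = 35; a riser 187 mm high stands behind (x = 35 to 85). The knob's axis leaves the panel square at (-25, 0, 130) mm, so it leans 23 degrees to the front
- knob_grip (a point): on the knob's axis, 35 mm above the panel, inside its bar: where to grip. z: out of the panel along the axis; x: along the bar (turns with it) to its end with the white line, at home 30 degrees left of straight up the slope. Black bar 62 mm long (x), 16 mm thick (y), standing 14 to 46 mm above the panel on a 52 mm disc
- start_knob (a joint): turn of the spring-return knob: 0 = home, grows clockwise as seen when facing the panel, stop at 1.05 rad; a spring (0.02 to 0.09 N m) turns it back home when released
- guard_hinge (a point): middle of the guard cover's hinge line, along the console's y axis, at (50, 0, 190) mm in the console frame; axes turn with the cover and equal the console's when the cover is shut
- guard_handle (a point): middle of the round steel bar handle of the yellow cover: 10 mm thick, 90 mm long along y, 38 mm in front of the cover's front lip with an open gap of 33 mm between; 163 mm from the hinge line and 6 mm below it when shut, free space below. Cover 170 mm wide, 125 mm from hinge to front, 5 mm thick, 16 mm deep lip at front and sides, 0.2 kg
- guard (a joint): opening of the cover: 0 = shut (level, over the knob), grows as it swings up and back; stop at 1.85 rad (leaning back past upright). Its stiff hinge holds it at any angle
- block: cream plaster block lying 235 x 66 x 98 mm high, origin under its middle, bystander
- jar_red: pale glaze jar with red lid, 65 mm wide, 91 mm high, origin under its middle, bystander
- jar_dark: pale glaze jar with dark lid, 65 mm wide, 91 mm high, origin under its middle, bystander
- small_pot: small unglazed flared pot, 88 mm wide, 90 mm high, origin under its middle, bystander
- mug: white mug with blue flowers, 84 x 100 x 74 mm, origin under its middle, bystander
- loop: loop tool with wooden handle, 38 x 169 x 17 mm, lying flat, origin under its middle, bystander
- rib: red rubber kidney-shaped rib, 43 x 92 x 9 mm, lying flat, origin under its middle, bystander

How it is judged:
By the outcome, as a careful person would: the job done as asked, in the order asked, and still so for the second after the job is handed in, with the robot touching nothing.
It also fails if it takes over 64 s, if anything falls off the work surface, if the arm or the gripper's body presses on something with over 40 N, if the wrist force passes 120 N, or if a joint passes its speed limit or range.

## Working session

There is one attempt and no reset: what is moved stays moved. The work goes in short steps, Python scripts to look and compute and a shell command to move; the robot and the scene stay as the last step left them, time stands still between calls to the robot, and variables do not carry over. Pictures are saved under pics/ and viewed, at most 10 in all, crops included, and the job is handed in when it is done.

```bash
mkdir -p pics; ls
python3 - <<'E'
from rig import ctrl
import cv2,pickle
d={n:ctrl.get_image(n) for n in("scene","top")}
pickle.dump(d,open('im0.pkl','wb'))
for n,v in d.items():
    cv2.imwrite(f'pics/{n}0.png',v["image"][:,:,::-1]); print(n,v["fx"],v["cx"],v["cy"],v["rvec"],v["tvec"])
print(ctrl.sense())
E
```

```text
pics
scene 399.2554365864345 313.37506317241116 197.20269116573593 [ 2.26212803 -0.91088609  0.36405524] [-362.98741203  399.45186343 1107.30925268]
top 427.5064745416314 316.9455818382611 199.5846791064152 [ 2.10287887 -2.1351032   0.16520974] [  65.57108951  591.19344286 1308.85394394]
{'t': 0.1, 'joints': array([ 1.04587335e+00,  1.58951983e-01,  1.59810754e+00, -2.49443850e-05,
        1.38621499e+00, -2.10097876e-01]), 'qvel': array([ 0.00206776, -0.00043256, -0.00327931, -0.00056835, -0.00035194,
        0.00032552]), 'joint_efforts': array([-1.92944672e-04, -3.96994865e+01, -3.32334781e+01, -1.04676164e-04,
        4.29164225e-03,  2.20248745e-05]), 'eef_pos': array([177.79628566, 546.2491308 , 230.43387314]), 'tool_rot': array([-2.90699555e-04,  1.56760947e-01,  9.87636218e-01, -7.89178310e-04]), 'wrist_force': array([ 0.10326751,  0.58783001, -0.16435591]), 'ft_torque': array([ 0.04838326,  0.03434636, -0.01931795]), 'grip_force': 0.0, 'gripper_width': 85.80999480858004}
```

View pics/scene0.png

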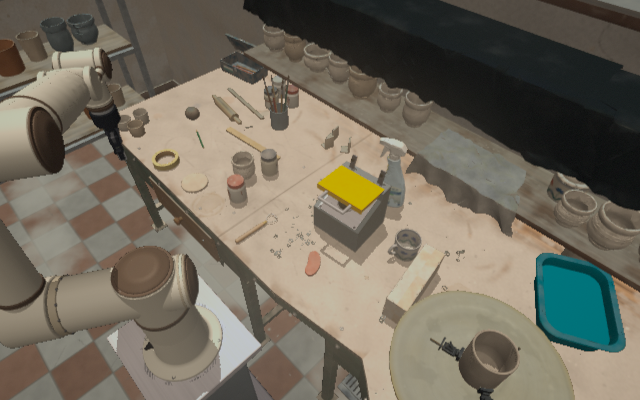

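View pics/top0.png

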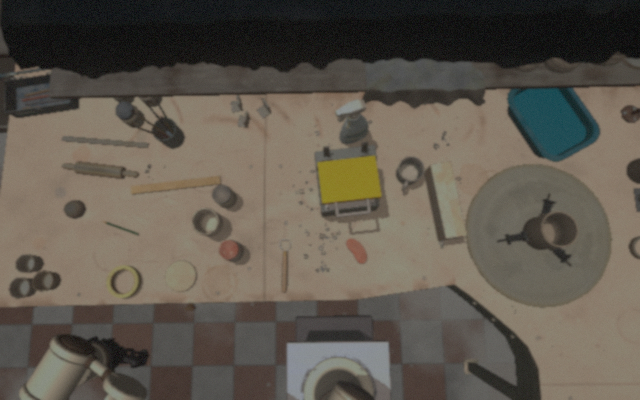

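The top view shows the yellow cover at about (318–380, 155–203) with its handle at about (350, 210). The mug is at (410, 172), the block at (447, 200) and a shadow or print of the handle at (363, 226). I'll fit the console pose to the yellow outline.

```bash
cat > fit.py <<'E'
import pickle,cv2,numpy as np
from scipy.optimize import least_squares
d=pickle.load(open('im0.pkl','rb'))
def proj(v,P):
    K=np.array([[v["fx"],0,v["cx"]],[0,v["fy"],v["cy"]],[0,0,1.]])
    return cv2.projectPoints(np.float64(P),np.float64(v["rvec"]),np.float64(v["tvec"]),K,None)[0][:,0]
def console(p,P):
    c,s=np.cos(p[2]),np.sin(p[2]); P=np.float64(P)
    return P@np.array([[c,s,0],[-s,c,0],[0,0,1]])+[p[0],p[1],0]
if __name__=="__main__":
    Q={}
    for n,v in d.items():
        h=cv2.cvtColor(v["image"],cv2.COLOR_RGB2HSV)
        m=cv2.inRange(h,(20,180,90),(35,255,255)); m[:,:200]=0;m[:,450:]=0
        c=max(cv2.findContours(m,0,2)[0],key=cv2.contourArea)
        q=cv2.approxPolyDP(cv2.convexHull(c),4,True)[:,0]; print(n,q.tolist()); Q[n]=cv2.convexHull(c)[:,0]
    C=[[50,85],[50,-85],[-75,-85],[-75,85]]
    def sil(n,p,z):  # silhouette mask quad distances: mean signed distance of contour pts to projected hull
        P=console(p,[[*c,z] for c in C]+[[-75,-85,z-18],[-75,85,z-18]])
        H=cv2.convexHull(np.float32(proj(d[n],P)))
        H2=[cv2.pointPolygonTest(H,(float(a),float(b)),True) for a,b in Q[n]]
        G=[cv2.pointPolygonTest(np.int32(Q[n]).reshape(-1,1,2),(float(a),float(b)),True) for a,b in H[:,0]]
        return H2+G
    for ns in (("top",),("scene",),("top","scene")):
        f=lambda p:np.concatenate([sil(n,p,p[3]) for n in ns])
        f2=lambda p:np.r_[f(p),(p[3]-193)/2]
        r=least_squares(f2,[600,0,0,193],x_scale=[10,10,.1,5],diff_step=1e-4,loss='soft_l1')
        print(ns,r.x,r.cost,np.abs(r.fun).max())
    p=r.x
    for n,v in d.items():
        im=v["image"][:,:,::-1].copy()
        im=cv2.resize(im,None,fx=4,fy=4,interpolation=cv2.INTER_CUBIC)
        L=[([[*c,p[3]] for c in C],(0,0,255)),([[-85,-90,0],[-85,90,0],[85,90,0],[85,-90,0]],(0,255,0)),([[-113,-45,184],[-113,45,184]],(255,0,0)),([[-85,-90,104],[-85,90,104]],(255,0,255))]
        for P,col in L: cv2.polylines(im,[np.int32(proj(v,console(p,P))*4+2)],True,col,1)
        x,y=(250,120) if n=="top" else (250,130)
        cv2.imwrite(f'pics/fit_{n}.png',im[y*4:(y+150)*4,x*4:(x+200)*4])
E
python3 fit.py
```

```text
scene [[318, 183], [343, 166], [383, 190], [359, 212]]
top [[373, 158], [378, 196], [324, 201], [321, 163]]Traceback (most recent call last):
  File "fit.py", line 27, in <module>
    r=least_squares(f2,[600,0,0,193],x_scale=[10,10,.1,5],diff_step=1e-4,loss='soft_l1')
    return func(*args, **kwargs)
    result = trf(vector_fun.fun, vector_fun.jac, x0, f0, J0, lb, ub, ftol, xtol,
                 gtol, max_nfev, x_scale, loss_function, tr_solver,
                 tr_options.copy(), verbose, callback=callback_wrapped)
    return trf_no_bounds(
        fun, jac, x0, f0, J0, ftol, xtol, gtol, max_nfev, x_scale,
        loss_function, tr_solver, tr_options, verbose, callback=callback)
    cost_new = loss_function(f_new, cost_only=True)
    loss(z, rho, cost_only=cost_only)
    ~~~~^^^^^^^^^^^^^^^^^^^^^^^^^^^^^
    rho[0] = 2 * (t**0.5 - 1)
    ~~~^^^
ValueError: could not broadcast input array from shape (25,) into shape (26,)
```

```bash
sed -i '/G=\[/d; s/return H2+G/return H2/; s/(20,180,90)/(20,150,60)/' fit.py; sed -i 's/Q\[n\]=cv2.convexHull(c)\[:,0\]/Q[n]=c[:,0]/' fit.py; python3 fit.py; cd pics; python3 -c "
import cv2,numpy as np
a=cv2.imread('fit_top.png');b=cv2.imread('fit_scene.png')
cv2.imwrite('fit.png',np.hstack([a[50:550,200:600],b[50:550,200:600]]))"
```

```text
scene [[318, 182], [341, 165], [383, 190], [360, 213], [318, 187]]
top [[374, 157], [379, 197], [322, 201], [318, 163]]
('top',) [ 6.34865305e+02 -2.33105050e-19 -4.24478213e-07  1.92191633e+02] 328.4379331868866 15.11998307797663
('scene',) [ 6.87601244e+02 -6.61775469e-01  4.67727001e-27  1.37275162e+02] 80.4572133165251 27.862418963131773
('top', 'scene') [ 6.40821086e+02 -3.42794327e+01  6.87588139e-02  1.94757543e+02] 136.6110096400272 5.730884823726881
```

View pics/fit.png

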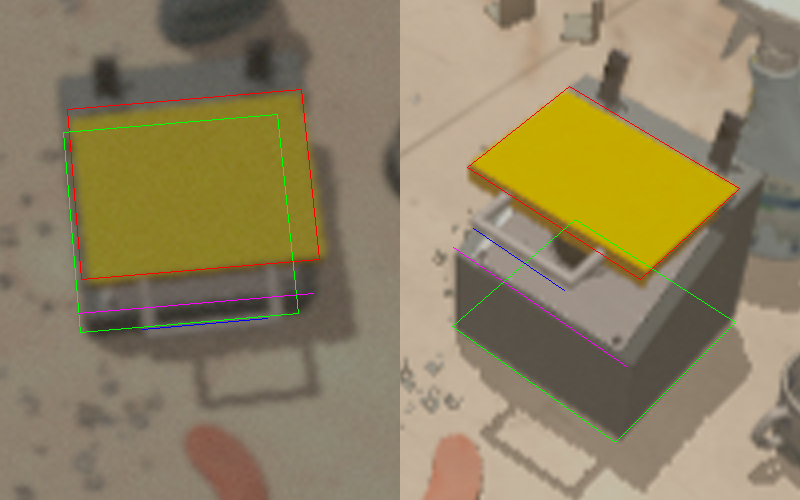

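```bash
python3 - <<'E'
s=open('fit.py').read()
s=s.replace("[600,0,0,193],x_scale=[10,10,.1,5],diff_step=1e-4","[1,1,1,1],diff_step=3e-3")
s=s.replace("f2=lambda p:np.r_[f(p),(p[3]-193)/2]","g=lambda u:np.array([640+100*(u[0]-1),-34+100*(u[1]-1),.07+(u[2]-1),193+50*(u[3]-1)]);f2=lambda u:np.r_[f(g(u)),(g(u)[3]-193)/2]")
s=s.replace("print(ns,r.x","print(ns,g(r.x)").replace("p=r.x","p=g(r.x)")
open('fit.py','w').write(s)
E
python3 fit.py; cd pics; python3 -c "
import cv2,numpy as np
a=cv2.imread('fit_top.png');b=cv2.imread('fit_scene.png')
cv2.imwrite('fit2.png',np.hstack([a[50:550,200:600],b[50:550,200:600]]))"
```

```text
scene [[318, 182], [341, 165], [383, 190], [360, 213], [318, 187]]
top [[374, 157], [379, 197], [322, 201], [318, 163]]
('top',) [ 6.45960568e+02 -3.83552638e+01  1.03302267e-01  1.62381863e+02] 33.064584608793865 15.30906851483546
('scene',) [ 6.74739376e+02 -8.79098255e+00  6.51366149e-02  1.53643455e+02] 62.795095892472226 19.678272326628857
('top', 'scene') [ 6.40883843e+02 -3.42996583e+01  7.05701769e-02  1.94580480e+02] 136.61277687243086 5.7300667249695
```

View pics/fit2.png

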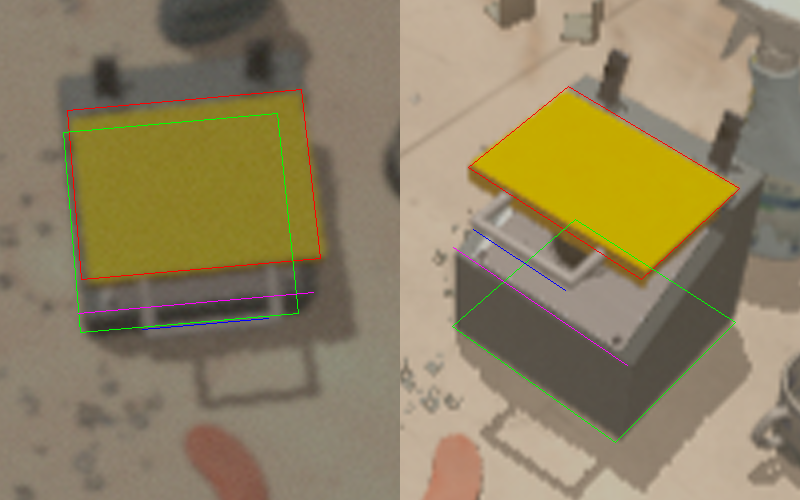

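```bash
cat > fit2.py <<'E'
from fit import *
def T(u,v): return (300+u/4-.5,132.5+v/4-.5)
def S(u,v): return (300+u/4-.5,142.5+v/4-.5)
obs=[("top",(50,85,193),T(67,116)),("top",(50,-85,193),T(303,91)),("top",(-75,-85,193),T(325,258)),("top",(-75,85,193),T(83,281)),
("scene",(50,85,193),S(570,88)),("scene",(50,-85,193),S(738,189)),("scene",(-75,-85,193),S(641,275)),("scene",(-75,85,193),S(468,168)),
("scene",(-85,90,0),S(456,325)),("scene",(-85,-90,0),S(617,440)),("scene",(85,-90,0),S(735,321)),("scene",(-85,90,104),S(456,250)),("scene",(-85,-90,104),S(628,368))]
f=lambda p,o=obs:np.concatenate([proj(d[n],console(p,[P]))[0]-q for n,P,q in o])
for o in (obs,obs[:4],obs[4:]):
    r=least_squares(f,[640,-34,.07],x_scale=[10,10,.05],args=(o,)); print(r.x,np.abs(r.fun).max(),r.fun.round(1))
E
python3 fit2.py
```

```text
[ 7.84575159e+02 -1.86220617e+02  2.11554051e-01] 55.66596718129762 [ 49.2 -45.2  46.1 -51.6  52.1 -53.8  55.7 -46.6 -40.2   3.5 -32.3  -0.4
 -23.5   3.7 -32.1   6.6 -39.7   6.8 -31.2   2.7 -41.3  -1.1 -35.8   6.
 -26.8   1.6]
[ 6.39740591e+02 -3.55654357e+01  8.42783590e-02] 0.5662663738984293 [ 0.3 -0.5 -0.3 -0.2 -0.5  0.3  0.6  0.5]
[ 8.77645741e+02 -2.58649560e+02  5.55826336e-03] 7.881323468187759 [ 0.1 -0.3  4.8  1.6  7.7  1.5  3.4 -1.5 -7.9 -1.7 -3.9  0.4 -6.6  1.9
 -2.2 -2.5  2.2 -0.7]
```

```bash
sed -i 's/def S(u,v): return (300/def S(u,v): return (200/' fit2.py; python3 fit2.py
```

```text
[ 6.40999035e+02 -3.46606099e+01  7.78401510e-02] 1.5742691724472309 [ 0.1 -1.2 -0.5 -0.4 -1.   0.   0.1 -0.1 -0.4  0.2  0.4  0.1  0.3  1.6
  0.1  0.5 -0.8  0.6  0.   0.6  0.2  0.2 -0.5 -0.3  0.2 -0.5]
[ 6.39740591e+02 -3.55654357e+01  8.42783590e-02] 0.5662663738984293 [ 0.3 -0.5 -0.3 -0.2 -0.5  0.3  0.6  0.5]
[ 6.42231005e+02 -3.38476195e+01  7.37057847e-02] 1.2136711175179755 [-0.2 -0.2  0.4 -0.2  0.3  1.2  0.2  0.1 -0.7  0.2 -0.   0.3  0.3 -0.
 -0.4 -0.8  0.1 -0.8]
```

```bash
cat > h.py <<'E'
import numpy as np
from scipy.spatial.transform import Rotation as R
from rig import ctrl
CP=np.array([641,-34.7,0.]); YAW=.078
RC=R.from_euler('z',YAW)
def W(p): return CP+RC.apply(p)          # console -> world
def rot(th,spin=0):                      # th: deg below horizontal; spin: deg CCW seen from behind the tool
    t=np.radians(th); z=np.array([np.cos(t),0,-np.sin(t)]); y=np.array([np.sin(t),0,np.cos(t)])
    return RC*R.from_matrix(np.c_[np.cross(y,z),y,z])*R.from_euler('z',-spin,degrees=True)
def handle(phi):
    c,s=np.cos(phi),np.sin(phi); return np.array([50-163*c+6*s*-1*-1*1,0,190+163*s-6*c])
def cur():
    s=ctrl.sense(); q=s["tool_rot"]; return s["eef_pos"],R.from_quat(np.r_[q[1:],q[0]]),s
def rel(p,r,p0=None,r0=None):
    if p0 is None: p0,r0,_=cur()
    return (r0.inv().apply(p-p0)/600).round(4).tolist(),((r0.inv()*r).as_rotvec()/(2*np.pi)).round(4).tolist()
def tcp(g,r,depth=19): return g+r.apply([0,0,depth])
E
python3 - <<'E'
from h import *
for x in (0,1,1.85): print(handle(x))
p,r,s=cur(); print(W(handle(0)),r.as_matrix().round(2).tolist(),rot(90).as_matrix().round(2).tolist())
print(rel(np.array([430,-40,330]),rot(90)))
E
```

```text
[-113.    0.  184.]
[-33.02044995   0.         323.91795669]
[100.68886145   0.         348.34139957]
[528.34357176 -43.50506532 184.        ] [[-0.95, 0.31, -0.0], [0.31, 0.95, -0.0], [0.0, -0.0, -1.0]] [[-0.08, 1.0, 0.0], [1.0, 0.08, 0.0], [0.0, 0.0, -1.0]]
([-0.7022, -0.7992, -0.1649], [-0.0003, 0.0001, 0.1875])
```

```bash
sed -i 's/+6\*s\*-1\*-1\*1/-6*s/' h.py
python3 -m creep '[{"travel":[-0.7,-0.8,-0.165],"turn":[0,0,0.1875],"hand":1},{"travel":[-0.7,-0.8,-0.165],"turn":[0,0,0.1875],"hand":1},{"travel":[-0.7,-0.8,-0.165],"turn":[0,0,0.1875],"hand":1},{"travel":[-0.7,-0.8,-0.165],"turn":[0,0,0.1875],"hand":1},{"travel":[-0.7,-0.8,-0.165],"turn":[0,0,0.1875],"hand":1},{"travel":[-0.7,-0.8,-0.165],"turn":[0,0,0.1875],"hand":1},{"travel":[-0.7,-0.8,-0.165],"turn":[0,0,0.1875],"hand":1},{"travel":[-0.7,-0.8,-0.165],"turn":[0,0,0.1875],"hand":1},{"travel":[-0.7,-0.8,-0.165],"turn":[0,0,0.1875],"hand":1},{"travel":[-0.7,-0.8,-0.165],"turn":[0,0,0.1875],"hand":1}]'
python3 - <<'E'
from h import *
print(cur()[2]["joints"])
for th in (30,45,60):
    r=rot(th); print(th,rel(tcp(W(handle(0)),r,-71),r))
E
```

```text
t: 1.35
eef_pos: [421.1, -23.2, 327.3]
tool_rot: [-0.0, 0.679, 0.734, 0.0]
wrist_force: [0.7, 1.1, 0.4]
gripper_width: 85.4
grip_force: 0.0
[-3.43524807e-01 -3.05410572e-01  1.84826871e+00  3.49156671e-04
  1.59863577e+00 -4.20884301e-01]
30 ([-0.0477, 0.0731, 0.1796], [-0.1666, 0.0, -0.0001])
45 ([-0.0477, 0.0919, 0.1551], [-0.125, -0.0, -0.0001])
60 ([-0.0477, 0.1164, 0.1363], [-0.0833, -0.0, -0.0001])
```

```bash
python3 -m creep '[{"travel":[-0.01,0.02,0.03],"turn":[-0.025,0,0],"hand":1},{"travel":[-0.02,0.04,0.06],"turn":[-0.05,0,0],"hand":1},{"travel":[-0.03,0.06,0.09],"turn":[-0.075,0,0],"hand":1},{"travel":[-0.04,0.08,0.12],"turn":[-0.1,0,0],"hand":1},{"travel":[-0.0477,0.092,0.155],"turn":[-0.125,0,0],"hand":1},{"travel":[-0.0477,0.092,0.155],"turn":[-0.125,0,0],"hand":1},{"travel":[-0.0477,0.092,0.155],"turn":[-0.125,0,0],"hand":1},{"travel":[-0.0477,0.092,0.155],"turn":[-0.125,0,0],"hand":1},{"travel":[-0.0477,0.092,0.155],"turn":[-0.125,0,0],"hand":1},{"travel":[-0.0477,0.092,0.155],"turn":[-0.125,0,0],"hand":1}]'
python3 - <<'E'
from h import *
import cv2
print(cur()[2]["joints"])
r=rot(45); print(rel(tcp(W(handle(0)),r,-71),r),rel(tcp(W(handle(0)),r,14),r))
w=ctrl.get_image("wrist"); print({k:v for k,v in w.items() if k!="image"})
import pickle; pickle.dump((w,cur()[0],cur()[1].as_quat()),open("w1.pkl","wb"))
v=ctrl.get_image("scene")["image"][100:260,240:440]
cv2.imwrite("pics/w1.png",w["image"][:,:,::-1]); cv2.imwrite("pics/s1.png",cv2.resize(v[:,:,::-1],None,fx=3,fy=3))
E
```

```text
t: 2.6
eef_pos: [478.6, -45.4, 235.3]
tool_rot: [0.26, 0.627, 0.679, 0.281]
wrist_force: [-0.4, 0.7, -0.2]
gripper_width: 85.8
grip_force: 0.0
[-0.69143418 -0.74870921  2.47880283  0.67318419  0.9097103  -1.05674754]
([-0.0033, -0.0018, 0.0007], [0.0001, 0.0, 0.0002]) ([-0.0033, -0.0019, 0.1424], [0.0001, 0.0, 0.0002])
{'fx': 309.70691628693146, 'fy': 309.70691628693146, 'cx': 319.3595077212171, 'cy': 195.4543015428753, 'rvec': array([-2.66736012,  0.06250705, -1.11948114]), 'tvec': array([-499.85154933,    1.45708427,  -27.44855212])}
```

View pics/w1.png

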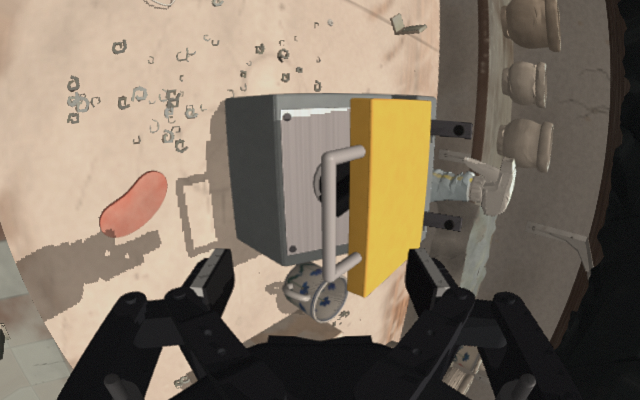

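The wrist view shows the bar handle at column ~329, rows 155–278, and the cover front edge at columns 350–372. The fingers are open, straddling the handle's column. I'll compare the predicted points.

Run:
```python
from h import *
import pickle,cv2
w,p,q=pickle.load(open("w1.pkl","rb"))
K=np.array([[w["fx"],0,w["cx"]],[0,w["fy"],w["cy"]],[0,0,1.]])
def pf(P): return cv2.fisheye.projectPoints(np.float64(P).reshape(-1,1,3),w["rvec"],w["tvec"],K,np.zeros(4))[0][:,0].round(0)
for n,c in dict(hl=(-113,45,184),hr=(-113,-45,184),cl=(-75,85,193),cr=(-75,-85,193),bl=(50,85,193),br=(50,-85,193),pl=(-85,90,104),pr=(-85,-90,104)).items(): print(n,pf(W(np.array(c)))[0])
```

```text
hl [319. 150.]
hr [319. 264.]
cl [364.  94.]
cr [356. 290.]
bl [433. 100.]
br [420. 245.]
pl [280.  90.]
pr [285. 265.]
```

Run:
```python
from h import *
import pickle,cv2
from scipy.optimize import least_squares
from fit import proj,d
w,p,q=pickle.load(open("w1.pkl","rb"))
K=np.array([[w["fx"],0,w["cx"]],[0,w["fy"],w["cy"]],[0,0,1.]])
def pf(P): return cv2.fisheye.projectPoints(np.float64(P).reshape(-1,1,3),w["rvec"],w["tvec"],K,np.zeros(4))[0][0,0]
f=lambda P:np.r_[(pf(P)-[328,217])/1.35,(proj(d["scene"],[P])[0]-[330.7,204.7])*2.7,(proj(d["top"],[P])[0]-[353.4,213])*2.7]
r=least_squares(f,W(handle(0))); print(r.x,r.fun.round(1),W(handle(0)),RC.inv().apply(r.x-CP))
# console pose from wrist only, z fixed
obs=[((-113,45,184),(327,157)),((-113,-45,184),(328,277)),((-75,85,193),(372,99)),((-75,-85,193),(363,296)),((50,85,193),(435,99)),((50,-85,193),(421,248)),((-85,-90,104),(283,262))]
def g(u):
    return np.concatenate([pf(np.array([u[0],u[1],0])+R.from_euler('z',u[2]).apply(c))-o for c,o in obs])
r=least_squares(g,[641,-34,.078],x_scale=[10,10,.1]); print(r.x,r.fun.round(0))
```

```text
[527.72745473 -46.91301376 194.67697663] [ 0.8  1.6 -0.9  1.8 -1.9 -1.2] [528.34357176 -43.50506532 184.        ] [-113.87979427   -3.3495783   194.67697663]
[ 6.47314864e+02 -3.92175250e+01  8.82236592e-02] [-2.  1. -3. -9. -4.  3. -3. -4. -0.  5.  1. -1.  7.  5.]
```

Run:
```python
from h import *
r=rot(45); print(rel(tcp(W(np.array([-113.5,-2,191.5])),r,14),r))
```

```text
([-0.0068, 0.0077, 0.1324], [0.0, -0.0, 0.0001])
```

```bash
python3 -m creep '[{"travel":[-0.007,0.008,0.03],"turn":[0,0,0],"hand":1},{"travel":[-0.007,0.008,0.06],"turn":[0,0,0],"hand":1},{"travel":[-0.007,0.008,0.09],"turn":[0,0,0],"hand":1},{"travel":[-0.007,0.008,0.12],"turn":[0,0,0],"hand":1},{"travel":[-0.007,0.008,0.132],"turn":[0,0,0],"hand":1},{"travel":[-0.007,0.008,0.132],"turn":[0,0,0],"hand":1},{"travel":[-0.007,0.008,0.132],"turn":[0,0,0],"hand":0.5},{"travel":[-0.007,0.008,0.132],"turn":[0,0,0],"hand":0.5},{"travel":[-0.007,0.008,0.132],"turn":[0,0,0],"hand":0.5},{"travel":[-0.007,0.008,0.132],"turn":[0,0,0],"hand":0.5}]' 40
python3 - <<'E'
from h import *
import cv2
print(cur()[2]["joints"])
w=ctrl.get_image("wrist")["image"]
v=ctrl.get_image("scene")["image"][120:260,280:420]
a=cv2.resize(w[:,:,::-1],(640,400)); b=cv2.resize(v[:,:,::-1],(560,560))
cv2.imwrite("pics/w2.png",np.hstack([a[:,180:480],cv2.resize(b,(400,400))]))
E
```

```text
t: 3.95
eef_pos: [537.7, -45.0, 181.8]
tool_rot: [0.26, 0.627, 0.678, 0.281]
wrist_force: [-0.1, -0.0, -0.8]
gripper_width: 42.8
grip_force: 0.0
[-0.56343931 -0.394952    2.38823945  0.79826657  0.6318292  -1.17719959]
```

View pics/w2.png

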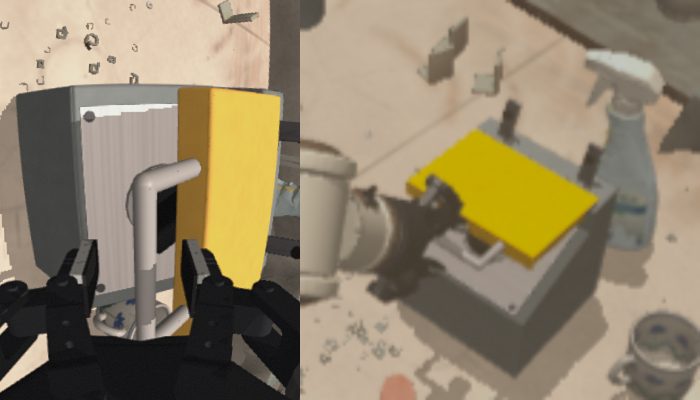

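The bar (crop column ~145) sits midway between the pads (97 and 187), so the grasp is centred. Closing now.

```bash
python3 -m creep '[{"travel":[0,0,0],"turn":[0,0,0],"hand":0},{"travel":[0,0,0],"turn":[0,0,0],"hand":0},{"travel":[0,0,0],"turn":[0,0,0],"hand":0},{"travel":[0,0,0],"turn":[0,0,0],"hand":0},{"travel":[0,0,0],"turn":[0,0,0],"hand":0},{"travel":[0,0,0],"turn":[0,0,0],"hand":0},{"travel":[0,0,0],"turn":[0,0,0],"hand":0},{"travel":[0,0,0],"turn":[0,0,0],"hand":0},{"travel":[0,0,0],"turn":[0,0,0],"hand":0},{"travel":[0,0,0],"turn":[0,0,0],"hand":0}]' 40
python3 - <<'E'
from h import *
p,r,s=cur(); print(s["joints"],s["wrist_force"])
# path: bar point in tool frame taken at 14 mm behind TCP; hinge fixed
b=p-r.apply([0,0,14]); bc=RC.inv().apply(b-CP); print("bar console",bc)
h=np.array([50,bc[1],190]); v=bc-h; rad=np.hypot(v[0],v[2]); a0=np.arctan2(v[2],-v[0]); print(rad,a0+np.arctan(6/163))
for k in range(1,31):
    al=a0+(1.85-.0-(a0+.037))*k/30
    th=45+45*k/30
    g=h+rad*np.array([-np.cos(al),0,np.sin(al)])
    rr=rot(th); print(k,rel(tcp(W(g),rr,14),rr,p,r))
E
```

```text
t: 5.3
eef_pos: [537.7, -45.0, 181.7]
tool_rot: [0.26, 0.627, 0.678, 0.281]
wrist_force: [2.4, -0.9, 1.2]
gripper_width: 8.3
grip_force: 38.9
[-0.5632189  -0.39439464  2.38801612  0.79842367  0.6316381  -1.17730052] [ 2.39943238 -0.88625445  1.17779406]
bar console [-113.65387691   -2.21002321  191.59296042]
163.6616294354829 0.046526613092103236
1 ([0.0, 0.0114, -0.0111], [0.0042, 0.0, -0.0])
2 ([0.0, 0.0235, -0.0215], [0.0084, 0.0, -0.0])
3 ([-0.0, 0.0362, -0.0312], [0.0125, 0.0, -0.0])
4 ([-0.0, 0.0494, -0.04], [0.0167, 0.0, -0.0])
5 ([-0.0, 0.0632, -0.048], [0.0209, 0.0, -0.0])
6 ([-0.0, 0.0774, -0.0551], [0.025, 0.0, -0.0])
7 ([-0.0, 0.092, -0.0614], [0.0292, 0.0, -0.0])
8 ([-0.0, 0.1069, -0.0667], [0.0334, 0.0, -0.0])
9 ([-0.0, 0.1221, -0.0712], [0.0375, 0.0, -0.0])
10 ([-0.0, 0.1376, -0.0746], [0.0417, 0.0, -0.0])
11 ([-0.0, 0.1532, -0.0772], [0.0459, 0.0, -0.0])
12 ([-0.0, 0.169, -0.0787], [0.05, 0.0, -0.0])
13 ([-0.0, 0.1848, -0.0793], [0.0542, 0.0, -0.0])
14 ([-0.0, 0.2006, -0.0789], [0.0584, 0.0, -0.0])
15 ([-0.0, 0.2163, -0.0776], [0.0625, 0.0, -0.0])
16 ([-0.0, 0.232, -0.0753], [0.0667, 0.0, -0.0])
17 ([-0.0, 0.2474, -0.072], [0.0709, 0.0, -0.0])
18 ([-0.0, 0.2627, -0.0678], [0.075, 0.0, -0.0])
19 ([-0.0, 0.2776, -0.0627], [0.0792, 0.0, -0.0])
20 ([-0.0, 0.2922, -0.0566], [0.0834, 0.0, -0.0])
21 ([-0.0, 0.3064, -0.0497], [0.0875, 0.0, -0.0])
22 ([-0.0, 0.3201, -0.0419], [0.0917, 0.0, -0.0])
23 ([-0.0, 0.3333, -0.0333], [0.0959, 0.0, -0.0])
24 ([0.0, 0.346, -0.0239], [0.1, 0.0, -0.0])
25 ([0.0, 0.3581, -0.0138], [0.1042, 0.0, -0.0])
26 ([0.0, 0.3695, -0.0029], [0.1084, 0.0, -0.0])
27 ([0.0, 0.3803, 0.0087], [0.1125, 0.0, -0.0])
28 ([0.0, 0.3903, 0.0209], [0.1167, 0.0, -0.0])
29 ([0.0, 0.3995, 0.0337], [0.1209, 0.0, -0.0])
30 ([0.0, 0.408, 0.047], [0.125, 0.0, -0.0])
```

```bash
python3 -m creep '[{"travel":[0,0.0114,-0.0111],"turn":[0.0042,0,0],"hand":0},{"travel":[0,0.0235,-0.0215],"turn":[0.0084,0,0],"hand":0},{"travel":[0,0.0362,-0.0312],"turn":[0.0125,0,0],"hand":0},{"travel":[0,0.0494,-0.04],"turn":[0.0167,0,0],"hand":0},{"travel":[0,0.0632,-0.048],"turn":[0.0209,0,0],"hand":0},{"travel":[0,0.0774,-0.0551],"turn":[0.025,0,0],"hand":0},{"travel":[0,0.092,-0.0614],"turn":[0.0292,0,0],"hand":0},{"travel":[0,0.1069,-0.0667],"turn":[0.0334,0,0],"hand":0},{"travel":[0,0.1221,-0.0712],"turn":[0.0375,0,0],"hand":0},{"travel":[0,0.1376,-0.0746],"turn":[0.0417,0,0],"hand":0}]'
cat > plan.py <<'E'
from h import *
import sys
n=int(sys.argv[1]); end=float(sys.argv[2])   # rows, final guard angle; tool measured pose -> bar on arc
p,r,s=cur(); print(s["joints"].round(3),s["wrist_force"].round(1))
b=p-r.apply([0,0,14]); bc=RC.inv().apply(b-CP)
h=np.array([50,bc[1],190]); v=bc-h; a0=np.arctan2(v[2],-v[0]); th0=np.degrees(np.arcsin(-r.as_matrix()[2,2]))
print("bar",bc.round(1),"radius",np.hypot(v[0],v[2]),"guard",a0+.037,"th",th0)
for k in range(1,n+1):
    al=a0+(end-.037-a0)*k/n; th=th0+(90-th0)*k/n
    rr=rot(th); print(k,rel(tcp(W(h+163.3*np.array([-np.cos(al),0,np.sin(al)])),rr,14),rr,p,r))
E
python3 plan.py 20 1.85
```

```text
t: 6.55
eef_pos: [562.7, -42.4, 268.9]
tool_rot: [0.173, 0.656, 0.71, 0.188]
wrist_force: [0.7, -0.2, -4.5]
gripper_width: 8.3
grip_force: 39.4
[-0.424 -0.276  2.017  0.296  0.961 -0.618] [ 0.7 -0.2 -4.5]
bar [-85.6  -1.6 281.1] radius 163.3322030060233 guard 0.6287585723438992 th 60.40115228988506
1 ([-0.0, 0.0145, -0.0069], [0.0041, -0.0003, -0.0001])
2 ([-0.0, 0.0294, -0.013], [0.0082, -0.0003, -0.0001])
3 ([0.0, 0.0446, -0.0181], [0.0123, -0.0003, -0.0001])
4 ([0.0, 0.0601, -0.0222], [0.0164, -0.0003, -0.0001])
5 ([0.0, 0.0759, -0.0254], [0.0206, -0.0003, -0.0001])
6 ([0.0, 0.0917, -0.0276], [0.0247, -0.0003, -0.0])
7 ([0.0001, 0.1077, -0.0288], [0.0288, -0.0003, -0.0])
8 ([0.0001, 0.1238, -0.0289], [0.0329, -0.0003, -0.0])
9 ([0.0001, 0.1398, -0.0281], [0.037, -0.0003, -0.0])
10 ([0.0001, 0.1557, -0.0263], [0.0411, -0.0003, -0.0])
11 ([0.0001, 0.1714, -0.0235], [0.0452, -0.0003, -0.0])
12 ([0.0001, 0.187, -0.0198], [0.0493, -0.0003, -0.0])
13 ([0.0001, 0.2023, -0.015], [0.0534, -0.0003, -0.0])
14 ([0.0001, 0.2173, -0.0094], [0.0576, -0.0003, -0.0])
15 ([0.0001, 0.2319, -0.0028], [0.0617, -0.0003, -0.0])
16 ([0.0001, 0.246, 0.0047], [0.0658, -0.0003, -0.0])
17 ([0.0, 0.2597, 0.0131], [0.0699, -0.0003, -0.0])
18 ([0.0, 0.2728, 0.0223], [0.074, -0.0003, -0.0])
19 ([0.0, 0.2853, 0.0323], [0.0781, -0.0003, 0.0])
20 ([0.0, 0.2972, 0.0431], [0.0822, -0.0003, 0.0])
```

```bash
python3 -m creep '[{"travel":[0,0.0145,-0.0069],"turn":[0.0041,0,0],"hand":0},{"travel":[0,0.0294,-0.013],"turn":[0.0082,0,0],"hand":0},{"travel":[0,0.0446,-0.0181],"turn":[0.0123,0,0],"hand":0},{"travel":[0,0.0601,-0.0222],"turn":[0.0164,0,0],"hand":0},{"travel":[0,0.0759,-0.0254],"turn":[0.0206,0,0],"hand":0},{"travel":[0,0.0917,-0.0276],"turn":[0.0247,0,0],"hand":0},{"travel":[0,0.1077,-0.0288],"turn":[0.0288,0,0],"hand":0},{"travel":[0,0.1238,-0.0289],"turn":[0.0329,0,0],"hand":0},{"travel":[0,0.1398,-0.0281],"turn":[0.037,0,0],"hand":0},{"travel":[0,0.1557,-0.0263],"turn":[0.0411,0,0],"hand":0}]'
python3 plan.py 9 1.86
```

```text
t: 7.8
eef_pos: [635.2, -35.2, 328.0]
tool_rot: [0.085, 0.673, 0.728, 0.095]
wrist_force: [-1.5, 5.2, -6.8]
gripper_width: 8.3
grip_force: 38.9
[-0.292  0.075  1.518  0.1    1.313 -0.385] [-1.5  5.2 -6.8]
bar [-9.400e+00 -2.000e-01  3.415e+02] radius 162.75812310307822 guard 1.2341943365958445 th 75.34182464052743
1 ([-0.0001, 0.0181, -0.0025], [0.0045, -0.0008, 0.0])
2 ([-0.0001, 0.0363, -0.0028], [0.009, -0.0008, 0.0])
3 ([-0.0001, 0.0546, -0.0017], [0.0136, -0.0008, 0.0])
4 ([-0.0001, 0.0727, 0.0006], [0.0181, -0.0008, 0.0001])
5 ([-0.0001, 0.0906, 0.0041], [0.0226, -0.0008, 0.0001])
6 ([-0.0002, 0.1082, 0.009], [0.0271, -0.0008, 0.0001])
7 ([-0.0002, 0.1254, 0.0151], [0.0317, -0.0008, 0.0001])
8 ([-0.0002, 0.1422, 0.0224], [0.0362, -0.0008, 0.0001])
9 ([-0.0003, 0.1584, 0.0308], [0.0407, -0.0008, 0.0001])
```

```bash
python3 -m creep '[{"travel":[0,0.0181,-0.0025],"turn":[0.0045,0,0],"hand":0},{"travel":[0,0.0363,-0.0028],"turn":[0.009,0,0],"hand":0},{"travel":[0.001,0.0546,-0.0017],"turn":[0.0136,0,0],"hand":0},{"travel":[0.001,0.0727,0.0006],"turn":[0.0181,0,0],"hand":0},{"travel":[0.001,0.0906,0.0041],"turn":[0.0226,0,0],"hand":0},{"travel":[0.002,0.1082,0.009],"turn":[0.0271,0,0],"hand":0},{"travel":[0.002,0.1254,0.0151],"turn":[0.0317,0,0],"hand":0},{"travel":[0.002,0.1422,0.0224],"turn":[0.0362,0,0],"hand":0},{"travel":[0.002,0.1584,0.0308],"turn":[0.0407,0,0],"hand":0},{"travel":[0.002,0.1584,0.0308],"turn":[0.0407,0,0],"hand":0}]'
python3 plan.py 4 1.9
```

```text
t: 9.05
eef_pos: [726.1, -26.1, 334.4]
tool_rot: [-0.008, 0.678, 0.735, -0.004]
wrist_force: [-28.8, 5.6, -0.6]
gripper_width: 8.3
grip_force: 40.3
[-0.202  0.548  0.907  0.002  1.705 -0.282] [-28.8   5.6  -0.6]
bar [ 85.8   1.8 348.4] radius 162.40271705855173 guard 1.8299665278091892 th 88.94587834424605
1 ([-0.0002, 0.0057, -0.0005], [-0.0049, -0.0011, 0.0002])
2 ([-0.0002, 0.0102, 0.0006], [-0.0042, -0.0011, 0.0002])
3 ([-0.0002, 0.0147, 0.0018], [-0.0035, -0.0011, 0.0002])
4 ([-0.0002, 0.0192, 0.0031], [-0.0027, -0.0011, 0.0002])
```

```bash
python3 -m creep '[{"travel":[0,0.004,0.001],"turn":[0,0,0],"hand":0},{"travel":[0,0.004,0.001],"turn":[0,0,0],"hand":0},{"travel":[0,0.004,0.001],"turn":[0,0,0],"hand":0},{"travel":[0,0.004,0.001],"turn":[0,0,0],"hand":0},{"travel":[0,0,0],"turn":[0,0,0],"hand":0.4},{"travel":[0,0,0],"turn":[0,0,0],"hand":0.4},{"travel":[0,0,0],"turn":[0,0,0],"hand":0.4},{"travel":[0,0,-0.05],"turn":[0,0,0],"hand":0.4},{"travel":[0,0,-0.1],"turn":[0,0,0],"hand":0.4},{"travel":[0,0,-0.15],"turn":[0,0,0],"hand":0.4}]'
python3 - <<'E'
from h import *
import cv2,pickle
print(cur()[2]["wrist_force"],cur()[0])
d={n:ctrl.get_image(n) for n in("scene","top","wrist")}
pickle.dump(d,open('im1.pkl','wb'))
v=d["scene"]["image"][100:260,260:440][:,:,::-1];t=d["top"]["image"][120:260,280:420][:,:,::-1]
cv2.imwrite("pics/open.png",np.hstack([cv2.resize(v,(450,400)),cv2.resize(t,(350,400))]))
E
```

```text
t: 10.3
eef_pos: [732.6, -28.7, 430.2]
tool_rot: [0.004, 0.679, 0.734, 0.004]
wrist_force: [0.3, -0.0, -0.2]
gripper_width: 34.2
grip_force: 0.0
[ 0.32511701 -0.00371125 -0.17140114] [732.59015221 -28.66848709 430.19260832]
```

View pics/open.png

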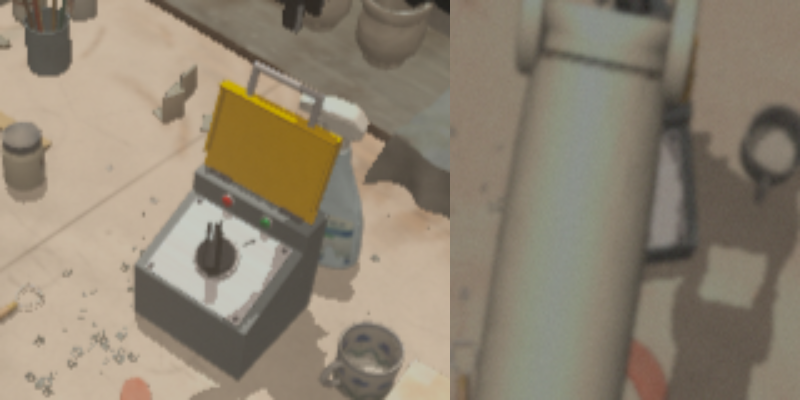

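The cover stands open against its tabs. The knob bar is visible on the panel at crop (215, 245), in the home direction. Next I'll go to the knob pre-grasp.

```bash
cat >> h.py <<'E'
t23=np.radians(23); AX=np.array([-np.sin(t23),0,np.cos(t23)])
KN=np.array([-25,0,130.])
def knob(hgt,spin,off=(0,0,0)):   # grasp point hgt above panel
    r=rot(67,spin); return tcp(W(KN+np.array(off)+hgt*AX),r,19),r
E
python3 - <<'E'
from h import *
p,r=knob(125,-60); print(p,rel(p,r)); p0=cur()[0]+[-150,0,0]; print(rel(p0,rot(80,-30)))
E
```

```text
[574.78444    -39.87531348 227.57351447] ([0.0025, -0.2695, 0.3357], [-0.0557, 0.0325, 0.1645])
([0.0194, -0.2492, -0.0036], [-0.0249, 0.0069, 0.0831])
```

```bash
python3 -m creep '[{"travel":[0.007,-0.08,0],"turn":[-0.008,0.002,0.028],"hand":0.7},{"travel":[0.014,-0.16,0],"turn":[-0.016,0.004,0.055],"hand":1},{"travel":[0.019,-0.25,0],"turn":[-0.025,0.007,0.083],"hand":1},{"travel":[0.012,-0.26,0.1],"turn":[-0.037,0.017,0.115],"hand":1},{"travel":[0.006,-0.265,0.2],"turn":[-0.046,0.025,0.14],"hand":1},{"travel":[0.0025,-0.2695,0.29],"turn":[-0.0557,0.0325,0.1645],"hand":1},{"travel":[0.0025,-0.2695,0.3357],"turn":[-0.0557,0.0325,0.1645],"hand":1},{"travel":[0.0025,-0.2695,0.3357],"turn":[-0.0557,0.0325,0.1645],"hand":1},{"travel":[0.0025,-0.2695,0.3357],"turn":[-0.0557,0.0325,0.1645],"hand":1},{"travel":[0.0025,-0.2695,0.3357],"turn":[-0.0557,0.0325,0.1645],"hand":1}]'
python3 - <<'E'
from h import *
import cv2,pickle
print(cur()[2]["joints"]); p,r=knob(125,-60); print(rel(p,r))
w=ctrl.get_image("wrist"); pickle.dump((w,cur()[0],cur()[1].as_quat()),open("w3.pkl","wb"))
cv2.imwrite("pics/w3.png",w["image"][:,:,::-1])
E
```

```text
t: 11.7
eef_pos: [574.3, -39.9, 228.4]
tool_rot: [0.044, 0.936, 0.291, 0.194]
wrist_force: [0.5, 0.4, 0.5]
gripper_width: 85.5
grip_force: 0.0
[-0.37226072 -0.12999023  1.9428652   0.20637969  0.97522152  0.51096064]
([0.0002, 0.0001, 0.0016], [-0.0002, 0.0002, 0.0001])
```

View pics/w3.png

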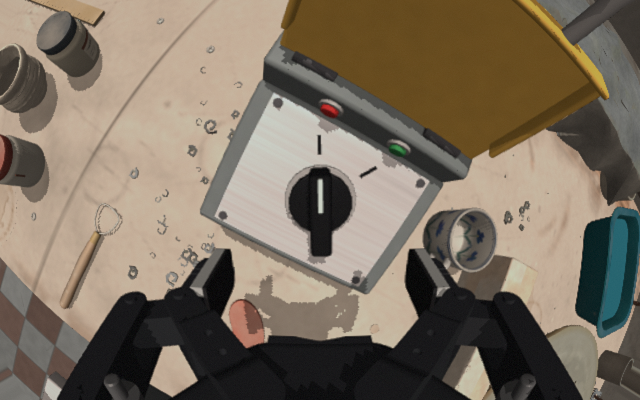

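The wrist view shows the knob's disc centred at (320, 201) and its bar vertical at column ~320, rows 167–255. That is midway between the fingers (232 and 408). I'll check it against the prediction.

Run:
```python
from h import *
import pickle,cv2
w,p,q=pickle.load(open("w3.pkl","rb"))
K=np.array([[w["fx"],0,w["cx"]],[0,w["fy"],w["cy"]],[0,0,1.]])
def pf(P): return cv2.fisheye.projectPoints(np.float64(P).reshape(-1,1,3),w["rvec"],w["tvec"],K,np.zeros(4))[0][0,0].round(0)
up=np.array([np.cos(t23),0,np.sin(t23)]); lf=np.array([0,1,0])
b=np.cos(np.pi/6)*up+np.sin(np.pi/6)*lf
for n,c in dict(disc=KN+14*AX,top=KN+46*AX+31*b,bot=KN+46*AX-31*b,mid46=KN+46*AX,fl=(-85,90,104),fr=(-85,-90,104),riserL=(35,90,187),riserR=(35,-90,187)).items(): print(n,pf(W(np.array(c))))
h=R.from_quat(q); 
for dz in (-5,): print(pf(p+h.apply([0,0,-19])))
```

```text
disc [321. 198.]
top [321. 168.]
bot [321. 251.]
mid46 [321. 212.]
fl [198. 205.]
fr [367. 292.]
riserL [265.  52.]
riserR [468. 177.]
[321. 272.]
```

```bash
python3 -m creep '[{"travel":[0,0,0.04],"turn":[0,0,0],"hand":1},{"travel":[0,0,0.08],"turn":[0,0,0],"hand":1},{"travel":[0,0,0.11],"turn":[0,0,0],"hand":1},{"travel":[0,0,0.135],"turn":[0,0,0],"hand":1},{"travel":[0,0,0.149],"turn":[0,0,0],"hand":1},{"travel":[0,0,0.149],"turn":[0,0,0],"hand":1},{"travel":[0,0,0.149],"turn":[0,0,0],"hand":0},{"travel":[0,0,0.149],"turn":[0,0,0],"hand":0},{"travel":[0,0,0.149],"turn":[0,0,0],"hand":0},{"travel":[0,0,0.149],"turn":[0,0,0],"hand":0}]' 40
python3 -m creep '[{"travel":[0,0,0],"turn":[0,0,0],"hand":0},{"travel":[0,0,0],"turn":[0,0,0],"hand":0},{"travel":[0,0,0],"turn":[0,0,0],"hand":0},{"travel":[0,0,0],"turn":[0,0,0],"hand":0},{"travel":[0,0,0],"turn":[0,0,0],"hand":0},{"travel":[0,0,0],"turn":[0,0,0],"hand":0},{"travel":[0,0,0],"turn":[0,0,0],"hand":0},{"travel":[0,0,0],"turn":[0,0,0],"hand":0},{"travel":[0,0,0],"turn":[0,0,0],"hand":0},{"travel":[0,0,0],"turn":[0,0,0],"hand":0}]'
python3 - <<'E'
from h import *
p,r,s=cur(); print(s["joints"],s["wrist_force"],s["ft_torque"]); q,rr=knob(36,-60); print(rel(q,rr))
E
```

```text
t: 13.0
eef_pos: [608.4, -38.4, 144.7]
tool_rot: [0.045, 0.936, 0.291, 0.193]
wrist_force: [-0.2, -1.3, -1.3]
gripper_width: 15.2
grip_force: 44.3
t: 14.25
eef_pos: [608.4, -38.4, 144.7]
tool_rot: [0.044, 0.936, 0.29, 0.193]
wrist_force: [1.8, -6.9, 0.6]
gripper_width: 15.2
grip_force: 44.2
[-0.34190944  0.0621657   1.93227393  0.22254935  0.791586    0.49946203] [ 1.83758027 -6.87083715  0.58591044] [-0.58583627  0.10187565 -0.18424296]
([0.003, -0.0004, -0.0008], [0.0, 0.0005, -0.0])
```

```bash
python3 -m creep '[{"travel":[0,0,0],"turn":[0,0,0.02],"hand":0},{"travel":[0,0,0],"turn":[0,0,0.04],"hand":0},{"travel":[0,0,0],"turn":[0,0,0.06],"hand":0},{"travel":[0,0,0],"turn":[0,0,0.08],"hand":0},{"travel":[0,0,0],"turn":[0,0,0.1],"hand":0},{"travel":[0,0,0],"turn":[0,0,0.12],"hand":0},{"travel":[0,0,0],"turn":[0,0,0.14],"hand":0},{"travel":[0,0,0],"turn":[0,0,0.155],"hand":0},{"travel":[0,0,0],"turn":[0,0,0.165],"hand":0},{"travel":[0,0,0],"turn":[0,0,0.173],"hand":0}]'
python3 - <<'E'
from h import *
import cv2
p,r,s=cur(); print(s["joints"],s["wrist_force"],"tool torque",r.inv().apply(s["ft_torque"])); print(np.degrees((rot(67,-60).inv()*r).as_rotvec()))
w=ctrl.get_image("wrist")["image"][:,:,::-1]; cv2.imwrite("pics/w4.png",w)
E
```

```text
t: 15.5
eef_pos: [608.7, -40.7, 144.8]
tool_rot: [-0.059, 0.952, -0.235, 0.189]
wrist_force: [2.7, -13.9, -2.6]
gripper_width: 15.3
grip_force: 65.9
[-0.34362108  0.06250217  1.93173152  0.21776043  0.78927727  1.58559986] [  2.71996496 -13.91915595  -2.60262838] tool torque [-1.53065409  0.80810865 -1.73849256]
[-0.3828111  -0.11661605 62.13565815]
```

View pics/w4.png

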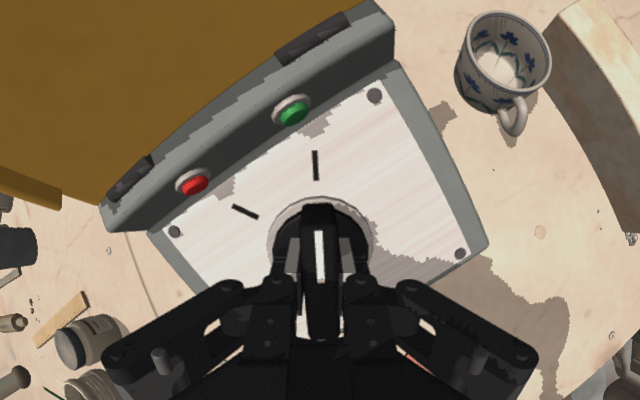

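The knob is at its stop: the white line points at the second mark (315, 165) and the torque has jumped to 1.7 N m. I'll hold for a second, then release.

```bash
python3 -m creep '[{"travel":[0,0,0],"turn":[0,0,0],"hand":0},{"travel":[0,0,0],"turn":[0,0,0],"hand":0},{"travel":[0,0,0],"turn":[0,0,0],"hand":0},{"travel":[0,0,0],"turn":[0,0,0],"hand":0},{"travel":[0,0,0],"turn":[0,0,0],"hand":0},{"travel":[0,0,0],"turn":[0,0,0],"hand":0},{"travel":[0,0,0],"turn":[0,0,0],"hand":0},{"travel":[0,0,0],"turn":[0,0,0],"hand":0},{"travel":[0,0,0],"turn":[0,0,0],"hand":1},{"travel":[0,0,0],"turn":[0,0,0],"hand":1}]'
python3 -m creep '[{"travel":[0,0,0],"turn":[0,0,0],"hand":1},{"travel":[0,0,0],"turn":[0,0,0],"hand":1},{"travel":[0,0,0],"turn":[0,0,0],"hand":1},{"travel":[0,0,0],"turn":[0,0,0],"hand":1},{"travel":[0,0,-0.03],"turn":[0,0,0],"hand":1},{"travel":[0,0,-0.07],"turn":[0,0,0],"hand":1},{"travel":[0,0,-0.12],"turn":[0,0,0],"hand":1},{"travel":[0,0,-0.18],"turn":[0,0,0],"hand":1},{"travel":[0,0,-0.22],"turn":[0,0,0],"hand":1},{"travel":[0,0,-0.22],"turn":[0,0,0],"hand":1}]'
python3 - <<'E'
from h import *
import cv2
p,r,s=cur(); print(s["wrist_force"])
w=ctrl.get_image("wrist")["image"][:,:,::-1]; v=ctrl.get_image("scene")["image"][100:260,260:440][:,:,::-1]
cv2.imwrite("pics/w5.png",np.hstack([w[:,120:500],cv2.resize(v,(420,400))]))
E
```

```text
t: 16.8
eef_pos: [607.5, -36.6, 143.8]
tool_rot: [-0.063, 0.952, -0.236, 0.187]
wrist_force: [1.2, -1.1, 0.4]
gripper_width: 50.8
grip_force: 0.3
t: 18.05
eef_pos: [557.5, -41.3, 267.8]
tool_rot: [-0.063, 0.951, -0.235, 0.189]
wrist_force: [-0.2, 0.0, -0.1]
gripper_width: 85.1
grip_force: 0.0
[-0.16209235  0.03846697 -0.07913894]
```

View pics/w5.png

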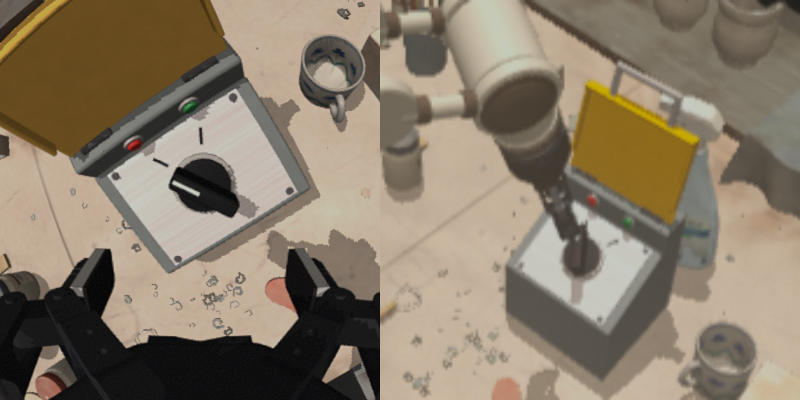

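The knob is back home with its line on the first mark (160, 162). The cover is open on its stop, the robot is clear of everything, and the mug and jars haven't moved.

```bash
python3 -c "
from rig import ctrl
print(ctrl.hand_in())"
```

```text
the job is handed in; nothing more can be done
None
```

I started the kiln and handed the job in at about 18 s: the cover is open against its stop, and the knob was twisted to its stop, held about a second and let go, and sprang back home; I saw nothing nearby disturbed.

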